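# Put a sample jar away in a case whose lid has a locking stay

## Robot

A 6-joint arm with a two-finger parallel gripper is mounted at the origin on the work surface. World frame = base frame: x ahead of the robot, y to its left, z up, the work surface at z = 0. Lengths are in m, angles in rad, forces in N, time in s.
With the tool pointing down it reaches from about 0.2 to 0.875 m from the base axis. Payload 3.4 kg.
Tool frame: the origin (TCP) lies between the finger pads; the fingertips stand 25 mm ahead of it and the grasp point (between the pads) lies 6 mm ahead of it (r.nose_length is the z of the fingertips in the tool frame, in m); z points along the fingers, y is the line along which they close (so a half turn about z gives the same grasp; the last joint's range is limited). The gripper opens to 94 mm and grips with 3 to 60 N. Pads are 16 mm wide; open, the fingers measure 119 mm over their backs; the gripper's body (75 mm by 177 mm) begins 78 mm behind the grasp point.
Start: joints at [1.049, 0.276, 1.505, -0, 1.361, -0.121], TCP at [0.224, 0.529, 0.23] pointing down, gripper open.
Joint ranges: [-2.89, 2.89], [-0.75, 2.08], [0.22, 2.7], [-1.18, 4.32], [0.11, 2.71], [-2.7, 2.7]. Speed limits (rad/s): [2.57, 2.57, 3.14, 3.14, 3.14, 3.14].

## Interface

Orientations are given as a unit quaternion [w, x, y, z].
In Python, from plant import r, gripper_to, inverse_kinematics, vision, models, telemetry gives the robot as it stands. Calls block until the motion is done:
- r.move_to(position, orientation): joint-space move of the TCP to a pose.
- r.move_l(position, rot=None, vel=0.15, guard=None): straight line of the TCP; rot=None keeps the orientation; vel is the mean speed in m/s. With guard (N) it stops when the force on the tool has changed by that much, and returns True; else False.
- r.movej(angles): joint-space move.
- gripper_to(opening, f_grip=None): finger opening in m; f_grip is the grip in N (None keeps the last); returns when the fingers have stopped.
- r.hold(seconds).
- inverse_kinematics(position, orientation): joint angles nearest the present ones, or None.
- vision.snapshot(name): name is "scene" or "top" or "wrist"; returns the picture (400x640x3 uint8, red, green, blue); there is no depth.
- vision.get_calibration(name): a dict with "fx", "fy", "cx", "cy" (pixels), "position" and "orientation" of the camera in the world. Camera axes: x right, y down, z forward; pixel columns grow to the right and rows downward; lengths in m; the calibration is good to about 2 mm. A picture is of the moment at which its call begins: read the wrist's pose just before it. get_calibration takes no time and is no camera call; for the wrist camera it gives the pose at the moment of the call.
A pose or a line that the arm cannot do raises r.PlanningError and nothing moves.
- r.sign_off(): hands the job in; it is judged then, once.
Trained networks look in the newest picture that a camera, given by its name, has taken for a name from the list of things; names that differ only in an ending like _2 or _b are one class to them, and where a whole thing is asked for, a point or a joint stands for the part that bears it (a point fixed in the world has none). Each returns a list of dicts, best first, with "score" (0 to 1); they miss things now and then, are a little off and sometimes report something else, mostly with a low value. They report only what shows in the picture. A call takes as long as a camera call. They do not tell look-alikes from the thing itself.
- models.boxes_of(thing, camera): "at" ([x, y, z] in m, in world coordinates, good to about 4 mm: the middle of the surface that is visible of it).
- models.regions_of(thing, camera): "pixels" (400x640 bool, what is visible of it).
- models.mark_of(thing, camera): "at" ([x, y, z] in m, in world coordinates, good to about 4 mm: a listed point, or the origin of a listed thing).
Readings, each from a call of its own:
- telemetry.current_t(): time.
- telemetry.current_joints(): joint angles.
- telemetry.current_dq(): joint speeds.
- telemetry.current_joint_efforts(): joint torques, N m.
- telemetry.current_ee_pos(): TCP position.
- telemetry.current_tool_rot(): TCP orientation.
- telemetry.current_wrist_force(): force on the tool from outside, world axes, zero at the start.
- telemetry.current_torque(): the same for the moment, N m.
- telemetry.current_opening(): finger opening in m.
- telemetry.current_finger_force(): force on a finger pad.
Only numpy, scipy, OpenCV 4.12 (cv2) and the standard library are available. Lean on these libraries where they do the work, as an engineer would, in place of code of your own. Each camera call takes 0.05 s, during which the arm holds its last target. There are 200 camera calls.

## Task

Put the loose white sample jar away in the grey transport case on the bench: raise the lid by its bar until the folding stay at its side locks and holds it up by itself, without straining the stay, and set the jar upright on the floor of the empty well. Then press the stay's thumb plate down lightly to break the elbow, take the lid by its bar again and lower it fully shut without letting it drop. Leave the stored jar, the caps and the tip box where they are.

Things in the scene. Friction and masses are not known exactly. Their poses are not given: they have to be found in the camera images.
- case: grey transport case fixed to the bench, 170 (x) x 260 (y) x 120 mm high, walls 6 mm; origin at the centre of its underside, +x to its back, +y to its left. The lid's hinge is its back top edge (x = 85, z = 120 mm). Inside, a rack plate 18 mm thick on a 6 mm floor has two round wells 60 mm across. The folding stay is outside its right (-y) wall
- well (a point): centre of the empty well, on the floor of the case (where the jar's underside goes), at (-42, +50, 6) mm of the case; the well's mouth is 18 mm above it and the case's rim 114 mm above it. Axes as the case's
- lid_hinge (a point): middle of the lid's hinge axis, which runs along the case's y at the back top edge; fixed to the lid, so its axes turn with the lid
- grip_bar (a point): middle of the lid's grip bar: free-turning rubber sleeve 12 mm thick, 118 mm long, parallel to the hinge, on two arms 42 mm ahead of the lid's front edge; 212 mm from the hinge axis, 126 mm above the bench when shut. Can be pinched from above at any lid angle. The point turns with the lid, not the sleeve
- lid (a joint): lid angle, rad: 0 shut, grows as raised. Lid 170 x 260 x 10 mm, about 0.6 kg. A stiff hinge holds it where left above 1.0 rad; lower it may fall. The angle where the stay gets straight differs (its foot pin is set along a slot), 1.28 to 1.58: found by feel. Until then 7 N or less at the bar, along its arc, lifts it; then the pull rises some 6 N per 0.01 rad; 5 to 8 N is plenty
- stay_elbow (a joint): opening of the stay's elbow, rad: near 0 folded (lid shut), 2.77 links in line, 3.05 at its stop past straight (locked). Under upward pull it stays straight; a light spring takes it into the lock when the pull is eased (lid let back 0.02 to 0.04 rad, or let go). Locked, it bars the lid from lowering; pushed back below about 2.4 it stays broken
- stay_bush (a joint): give of the rubber bush at the stay's foot, m: + when the stay is pulled (lid forced up past the straight stay), - when pressed (lid forced down on the locked stay). 18 N per mm; some 15 N at the bar gives 2.2 mm; more strains the stay
- stay_lower: lower link of the stay, flat steel 14 mm wide, 80 mm between pins, beside the case's right wall; origin at its foot pin, near (-15, -140, 98) mm of the case (within 10 mm: the pin is set along a slot). It carries the thumb plate
- thumb_plate (a point): centre of the upper face of the thumb plate: steel, 44 mm front to back x 30 x 5 mm, 156 mm right of the case's middle. Stay locked, it lies about level near 140 mm up, free above. Pressed down 28 mm (3 to 7 N) it drifts 14 mm forward, the elbow passes straight and folds to about 2.2, and the lid sinks some 0.07 rad and stays. Lid shut: hangs upside down beside the case
- jar: the loose white sample jar to put away: a plain cylinder 46 mm across (cap 46 mm, flush), 85 mm high, 0.11 kg, upright on the bench to the left of the case; origin at the centre of its underside
- stored_jar: a like jar already standing in the other well, at (-42, -65, 6) mm of the case; leave it. Origin at the centre of its underside
- cap_a: loose red screw cap 42 mm across, 13 mm high, on the bench ahead of the case; bystander, origin under its centre
- cap_b: a second such cap; bystander
- tip_box: white box of pipette tips, 85 x 120 x 50 mm (tips to 59 mm), to the right of the case; bystander, origin under its centre
Not all that is in view belongs to the job. What is shaped like the jar but orange or pink is not meant.

How it is judged:
By the outcome, as a careful person would: the job done as asked, in the order asked, and still so for the second after the job is handed in, with the robot touching nothing.
It also fails if it takes over 72 s, if anything falls off the work surface, if the arm or the gripper's body presses on something with over 40 N, if the wrist force passes 120 N, or if a joint passes its speed limit or range.

## Working session

There is one attempt and no reset: what is moved stays moved. The work goes in short steps, each a Python script; the robot and the scene stay as the last script left them, time stands still between calls to the robot, and variables do not carry over. Pictures are saved under pics/ and viewed, at most 10 in all, crops included, and the job is handed in when it is done.

```bash
ls; mkdir -p pics
python3 - <<'E'
from plant import r, gripper_to, inverse_kinematics, vision, models, telemetry
import cv2
for c in("scene","top"):
    im=vision.snapshot(c); cv2.imwrite(f"pics/{c}0.png",im[:,:,::-1])
    k=vision.get_calibration(c); print(c,{a:(b if not hasattr(b,'__len__') else [round(float(x),4) for x in b]) for a,b in k.items()})
    for t in("well","case","lid_hinge","grip_bar","jar","stored_jar","stay_lower","thumb_plate","cap_a","tip_box"):
        print(t,[([round(float(x),3) for x in d["at"]],round(float(d["score"]),2)) for d in models.mark_of(t,c)])
print(telemetry.current_t())
E
```

```text
pics
scene {'fx': 376.5337117422687, 'fy': 376.5337117422687, 'cx': 321.9219769431452, 'cy': 199.1112808493473, 'position': [0.9852, 0.504, 0.8639], 'orientation': [-0.1304, 0.3441, 0.8711, -0.3253]}
well [([0.457, 0.062, 0.125], 0.61)]
case [([0.583, 0.056, -0.0], 0.79)]
lid_hinge [([0.667, 0.057, 0.12], 0.57)]
grip_bar [([0.461, 0.059, 0.123], 0.9)]
jar [([0.625, 0.361, 0.0], 0.9), ([0.457, 0.317, -0.006], 0.82), ([0.621, -0.222, -0.0], 0.73), ([0.523, 0.387, -0.0], 0.69), ([0.551, 0.286, 0.002], 0.63), ([0.643, 0.26, -0.002], 0.61)]
stored_jar []
stay_lower [([0.584, 0.057, -0.001], 0.19)]
thumb_plate []
cap_a [([0.415, 0.196, -0.002], 0.7), ([0.385, 0.131, -0.002], 0.66)]
tip_box [([0.622, -0.224, -0.001], 0.6)]
top {'fx': 459.5605384134891, 'fy': 459.5605384134891, 'cx': 324.763378504957, 'cy': 201.68134613194965, 'position': [0.3419, 0.0373, 1.1005], 'orientation': [0.058, -0.6966, 0.7113, -0.0739]}
well []
case [([0.586, 0.06, -0.001], 0.73)]
lid_hinge [([0.671, 0.055, 0.118], 0.64)]
grip_bar [([0.458, 0.061, 0.127], 0.71)]
jar [([0.555, 0.289, -0.002], 0.95), ([0.461, 0.318, -0.001], 0.95), ([0.524, 0.384, 0.002], 0.69), ([0.622, 0.358, -0.002], 0.64), ([0.642, 0.257, 0.002], 0.61)]
stored_jar []
stay_lower [([0.572, -0.083, 0.101], 0.83)]
thumb_plate [([0.606, -0.103, 0.036], 0.76)]
cap_a [([0.39, 0.133, -0.004], 0.75), ([0.618, -0.224, 0.0], 0.73), ([0.41, 0.201, 0.004], 0.49)]
tip_box [([0.621, -0.225, 0.001], 0.67)]
1.1
```

View pics/top0.png

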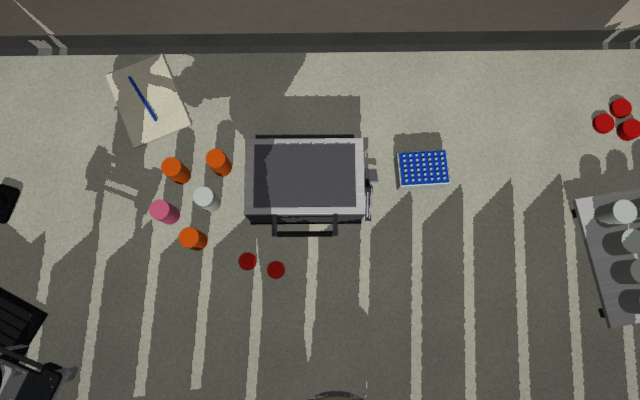

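View pics/scene0.png

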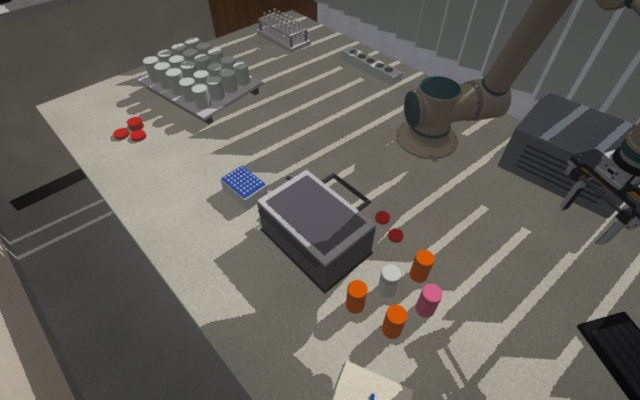

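```bash
cat > h.py <<'E'
from plant import r, gripper_to, inverse_kinematics, vision, models, telemetry as T
import numpy as np, cv2
from scipy.spatial.transform import Rotation as Ro
def down(a):
    "tool pointing down, tool y at world angle a; yaw or its half turn, whichever keeps joint 6 nearest 0"
    y=np.array([np.cos(a),np.sin(a),0]); z=np.array([0,0,-1.])
    q=Ro.from_matrix(np.c_[np.cross(y,z),y,z]).as_quat()
    return q[[3,0,1,2]]
def pix(cam,uv,z):
    k=vision.get_calibration(cam); q=k["orientation"]; R=Ro.from_quat([*q[1:],q[0]])
    uv=np.atleast_2d(np.asarray(uv,float))
    d=R.apply(np.c_[(uv[:,0]-k["cx"])/k["fx"],(uv[:,1]-k["cy"])/k["fy"],np.ones(len(uv))])
    p=np.array(k["position"]); return p+d*((z-p[2])/d[:,2])[:,None]
def snap(cam,name):
    im=vision.snapshot(cam); cv2.imwrite(f"pics/{name}.png",im[:,:,::-1]); return im
def marks(cam,*ts):
    for t in ts: print(cam,t,[(np.round(d["at"],4).tolist(),round(float(d["score"]),2)) for d in models.mark_of(t,cam)])
np.set_printoptions(precision=4,suppress=True)
E
python3 - <<'E'
from h import *
for t in("lid","grip_bar"):
  for d in models.regions_of(t,"top")[:1]:
    m=d["pixels"].astype(np.uint8); rc=cv2.minAreaRect(cv2.findNonZero(m)); b=cv2.boxPoints(rc)
    print(t,d["score"],m.sum(),pix("top",b,.13)[:,:2].tolist())
for a in (0,np.pi):
    print(a,inverse_kinematics([.459,.06,.3],down(a)))
print(T.current_tool_rot())
a=min((0,np.pi),key=lambda a:abs(inverse_kinematics([.459,.06,.3],down(a))[5]))
gripper_to(.04)
r.move_to([.44,.06,.30],down(a))
snap("wrist","w1"); marks("wrist","grip_bar","lid_hinge","case")
print(T.current_joints(),T.current_wrist_force(),T.current_t())
E
```

```text
lid 0.85 9748 [[0.6732345801951454, 0.1877564325857859], [0.668854801403548, -0.09008638459237646], [0.44698164975180127, -0.08097864498627859], [0.4524254147757646, 0.18557408403984843]]
grip_bar 0.9 9687 [[0.6709343723067245, 0.18773369867738532], [0.6665429672418234, -0.0899914853970447], [0.44698164975180127, -0.08097864498627859], [0.4524254147757646, 0.18557408403984843]]
0 [-0.0205  0.0701  1.5946 -0.      1.4769 -0.0205]
3.141592653589793 None
[0.    0.199 0.98  0.   ]Traceback (most recent call last):
  File "<stdin>", line 9, in <module>
  File "<stdin>", line 9, in <lambda>
TypeError: 'NoneType' object is not subscriptable
```

Run:
```python
from h import *
gripper_to(.034)
r.move_to([.44,.06,.30],down(-.017))
snap("wrist","w1"); marks("wrist","grip_bar","lid_hinge","case")
k=vision.get_calibration("wrist");print(k)
print(T.current_joints(),T.current_wrist_force(),T.current_t())
```

```text
wrist grip_bar [([0.4565, 0.054, 0.1228], 0.85)]
wrist lid_hinge [([0.671, 0.0525, 0.1195], 0.76)]
wrist case [([0.5845, 0.0583, -0.0013], 0.55)]
{'fx': 303.94853027313115, 'fy': 303.94853027313115, 'cx': 317.36891402177724, 'cy': 199.45158071482317, 'position': array([0.441 , 0.1293, 0.453 ]), 'orientation': array([ 0.1199,  0.9927, -0.0079, -0.0006])}
[-0.0201  0.0405  1.627   0.0001  1.4744 -0.0044] [0.696  0.0252 0.2041] 4.3167
```

View pics/w1.png

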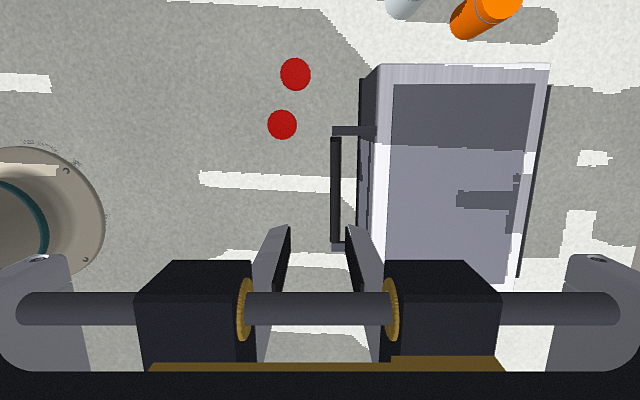

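```bash
cat >> h.py <<'E'
YAW=-.017; H=np.array([.670,.0555,.120]); PH=.028
ex=np.array([np.cos(YAW),np.sin(YAW),0]); ey=np.array([-np.sin(YAW),np.cos(YAW),0]); ez=np.array([0,0,1.])
def dirs(th):
    p=th+PH; return -ex*np.cos(p)+ez*np.sin(p), ex*np.sin(p)+ez*np.cos(p)   # radial out, tangent up
def bar(th,R=.212): return H+R*dirs(th)[0]+.006*ez     # TCP holding the bar
def ang():
    d=np.array(T.current_ee_pos())-.006*ez-H; return np.arctan2(d[2],-d@ex)-PH, np.hypot(d[2],d@ex)
def ft(th,F0):
    F=np.array(T.current_wrist_force())-F0; ra,ta=dirs(th); return F@ra,-F@ta
def case(x,y,z): return H-.085*ex-.12*ez+x*ex+y*ey+z*ez
E
python3 - <<'E'
from h import *
print(pix("wrist",[[336,137],[336,243]],.126))
p=np.array([.4588,.059,.132])
r.move_l(p+[0,0,.05],rot=down(YAW),vel=.15)
F0=np.array(T.current_wrist_force())
print("guard",r.move_l(p,vel=.08,guard=6),T.current_ee_pos())
gripper_to(0.0,f_grip=25)
print(F0,T.current_opening(),T.current_finger_force(),T.current_wrist_force(),ang(),T.current_t())
np.save("F0.npy",F0)
snap("wrist","w2")
E
```

```text
[[ 0.4607  0.1166  0.126 ]
 [ 0.4606 -0.0027  0.126 ]]
guard False [0.4592 0.059  0.1324]
[-0.0951 -0.146   0.3756] 0.011207726584443408 24.999513924121857 [0.214  1.1151 1.9922] (np.float64(0.002015476463741582), np.float64(0.21084244368036203)) 6.5333
```

Run:
```python
from h import *
F0=np.load("F0.npy"); R=ang()[1]; y0=.059
for th in np.arange(.08,1.221,.06):
    p=bar(th,R); 
    r.move_l(p,vel=.12)
    fr,f=ft(th,F0); a,rr=ang()
    print(f"{th:.2f} a={a:.3f} R={R:.4f} fr={fr:.1f} ft={f:.1f}")
    if abs(fr)>2: R+=np.clip(.00015*fr,-.001,.001)
    if f>10 or abs(fr)>15: print("STOP"); break
print(T.current_wrist_force(),T.current_opening(),T.current_t())
```

```text
0.08 a=0.080 R=0.2108 fr=-0.6 ft=1.0
0.14 a=0.139 R=0.2108 fr=-1.4 ft=0.8
0.20 a=0.199 R=0.2108 fr=-0.4 ft=1.2
0.26 a=0.259 R=0.2108 fr=0.1 ft=0.4
0.32 a=0.319 R=0.2108 fr=0.8 ft=0.6
0.38 a=0.379 R=0.2108 fr=0.2 ft=0.2
0.44 a=0.439 R=0.2108 fr=1.7 ft=0.1
0.50 a=0.499 R=0.2108 fr=2.4 ft=0.7
0.56 a=0.561 R=0.2112 fr=1.9 ft=-0.1
0.62 a=0.621 R=0.2112 fr=2.8 ft=0.4
0.68 a=0.683 R=0.2116 fr=1.1 ft=-0.6
0.74 a=0.742 R=0.2116 fr=1.4 ft=-0.2
0.80 a=0.803 R=0.2116 fr=0.7 ft=-0.1
0.86 a=0.863 R=0.2116 fr=0.7 ft=-1.0
0.92 a=0.923 R=0.2116 fr=0.9 ft=-1.1
0.98 a=0.983 R=0.2116 fr=2.0 ft=-1.6
1.04 a=1.043 R=0.2116 fr=2.2 ft=-1.3
1.10 a=1.104 R=0.2119 fr=0.6 ft=-0.7
1.16 a=1.164 R=0.2119 fr=0.7 ft=-1.1
1.22 a=1.225 R=0.2119 fr=1.3 ft=-2.3
[1.7537 6.5556 2.3552] 0.01112390660289132 11.7833
```

Run:
```python
from h import *
F0=np.load("F0.npy"); R=.2119; dy=0; th=1.225; base=[]
while th<1.62:
    th+=.006 if th>1.265 else .01
    r.move_l(bar(th,R)+dy*ey,vel=.04); r.hold(.03)
    fr,f=ft(th,F0); fy=T.current_wrist_force()[1]-F0[1]; base.append(f)
    dy+=np.clip(.0002*fy,-.0006,.0006)
    if abs(fr)>2: R+=np.clip(.0001*fr,-.0005,.0005)
    b=np.median(base[-12:])
    print(f"{th:.3f} a={ang()[0]:.3f} fr={fr:.1f} ft={f:.1f} fy={fy:.1f}")
    if f-b>4.5 and f>3.5: print("TAUT"); break
    if abs(fr)>12: print("RAD"); break
np.save("st.npy",[th,R,dy]); print(T.current_t())
```

```text
1.235 a=1.234 fr=1.0 ft=-0.7 fy=5.7
1.245 a=1.242 fr=2.2 ft=1.3 fy=4.9
1.255 a=1.256 fr=1.0 ft=2.5 fy=1.9
1.265 a=1.267 fr=1.6 ft=0.7 fy=0.3
1.271 a=1.272 fr=0.9 ft=1.2 fy=-2.0
1.277 a=1.278 fr=0.9 ft=0.9 fy=-1.1
1.283 a=1.284 fr=0.0 ft=1.5 fy=-2.6
1.289 a=1.290 fr=0.3 ft=1.7 fy=-0.0
1.295 a=1.296 fr=0.7 ft=0.7 fy=0.6
1.301 a=1.302 fr=0.9 ft=2.4 fy=0.4
1.307 a=1.308 fr=0.6 ft=0.7 fy=1.1
1.313 a=1.314 fr=1.6 ft=0.9 fy=-0.2
1.319 a=1.320 fr=0.5 ft=0.5 fy=-0.1
1.325 a=1.326 fr=1.6 ft=0.8 fy=-0.7
1.331 a=1.332 fr=1.5 ft=1.4 fy=0.7
1.337 a=1.338 fr=2.3 ft=0.8 fy=0.2
1.343 a=1.344 fr=-0.1 ft=1.2 fy=-0.5
1.349 a=1.350 fr=0.1 ft=1.1 fy=1.1
1.355 a=1.356 fr=0.4 ft=0.6 fy=-0.1
1.361 a=1.362 fr=-0.5 ft=0.1 fy=-1.0
1.367 a=1.368 fr=-1.8 ft=0.5 fy=-0.1
1.373 a=1.374 fr=-1.5 ft=1.4 fy=1.1
1.379 a=1.380 fr=-2.5 ft=-0.0 fy=-0.2
1.385 a=1.386 fr=-1.1 ft=0.3 fy=-0.4
1.391 a=1.392 fr=-0.5 ft=0.3 fy=0.0
1.397 a=1.398 fr=0.6 ft=0.4 fy=0.1
1.403 a=1.404 fr=0.7 ft=-0.2 fy=0.3
1.409 a=1.410 fr=1.7 ft=0.2 fy=0.5
1.415 a=1.416 fr=2.1 ft=-0.5 fy=0.2
1.421 a=1.422 fr=1.5 ft=-1.0 fy=-0.2
1.427 a=1.428 fr=1.8 ft=0.5 fy=0.1
1.433 a=1.434 fr=0.6 ft=-0.4 fy=-0.6
1.439 a=1.441 fr=0.9 ft=-1.0 fy=0.7
1.445 a=1.444 fr=0.9 ft=-0.7 fy=-1.2
1.451 a=1.445 fr=2.6 ft=3.1 fy=-0.7
1.457 a=1.454 fr=1.9 ft=3.1 fy=1.1
1.463 a=1.462 fr=0.6 ft=5.8 fy=0.9
TAUT
22.2667
```

Run:
```python
from h import *
F0=np.load("F0.npy"); th,R,dy=np.load("st.npy"); t0=th
while th>t0-.04:
    th-=.006
    r.move_l(bar(th,R)+dy*ey,vel=.04); r.hold(.06)
    fr,f=ft(th,F0); print(f"{th:.3f} a={ang()[0]:.3f} fr={fr:.1f} ft={f:.1f}")
    if f<-6: print("BARRED"); break
np.save("st.npy",[th,R,dy])
im=vision.snapshot("top"); marks("top","thumb_plate","stay_lower","grip_bar")
cv2.imwrite("pics/t2.png",cv2.resize(im[100:270,220:440],None,fx=3,fy=3)[:,:,::-1]); print(T.current_t())
```

```text
1.457 a=1.461 fr=-1.5 ft=1.4
1.451 a=1.453 fr=-1.1 ft=0.9
1.445 a=1.445 fr=-2.9 ft=-0.0
1.439 a=1.440 fr=-4.2 ft=-0.8
1.433 a=1.436 fr=-5.4 ft=-3.5
1.427 a=1.430 fr=-7.1 ft=-4.0
1.421 a=1.426 fr=-5.2 ft=-4.9
top thumb_plate [([0.5196, -0.1009, 0.1454], 0.66)]
top stay_lower [([0.5707, -0.0826, 0.1014], 0.91)]
top grip_bar []
24.625
```

View pics/t2.png

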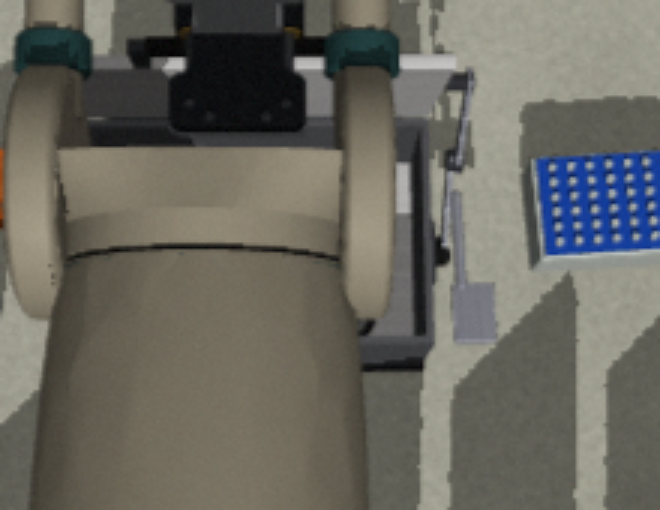

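Run:
```python
from h import *
gripper_to(.036)
print("f",np.array(T.current_wrist_force())-np.load("F0.npy"))
p=np.array(T.current_ee_pos()); r.move_l(p+[0,0,.07],vel=.2)
J=np.array([.554,.288,.28])
for s in(1,-1): print(s,inverse_kinematics(J,down(YAW+s*np.pi/2)))
s=min((1,-1),key=lambda s:abs(q[5]) if (q:=inverse_kinematics(J,down(YAW+s*np.pi/2))) is not None else 9)
r.move_to(J+[-.06,-.03,.06],down(YAW+s*np.pi/2)); print(s)
marks("wrist") 
im=snap("wrist","w3"); marks("wrist","jar")
vision.snapshot("top"); marks("top","thumb_plate","grip_bar","lid_hinge","jar")
im=vision.snapshot("scene"); marks("scene","thumb_plate","grip_bar","well","lid_hinge","stored_jar")
cv2.imwrite("pics/s3.png",cv2.resize(im[100:350,180:460],None,fx=2.2,fy=2.2)[:,:,::-1]); print(T.current_t())
```

```text
f [-0.3622  0.0597 -0.6262]
1 [ 0.368   0.3301  1.3045 -0.      1.5069 -1.1858]
-1 [ 0.368   0.3301  1.3045 -0.      1.5069  1.9558]
1
wrist jar [([0.6224, 0.3625, 0.0017], 0.71), ([0.526, 0.3872, 0.002], 0.66), ([0.6417, 0.2598, -0.0028], 0.64), ([0.5527, 0.2848, 0.0006], 0.61)]
top thumb_plate [([0.5199, -0.1023, 0.1443], 0.77), ([0.5539, 0.288, -0.0023], 0.48)]
top grip_bar [([0.6476, 0.0559, 0.3293], 0.77), ([0.5446, 0.1062, 0.0099], 0.44)]
top lid_hinge [([0.6687, 0.0548, 0.1136], 0.85)]
top jar [([0.4637, 0.3187, 0.0019], 0.89), ([0.645, 0.2589, 0.0011], 0.82), ([0.5259, 0.3837, 0.0048], 0.62), ([0.5565, 0.2866, 0.0004], 0.57)]
scene thumb_plate [([0.5154, -0.0948, 0.1477], 0.67), ([0.5864, 0.0571, 0.0009], 0.58)]
scene grip_bar [([0.6462, 0.0566, 0.3261], 0.77)]
scene well [([0.5416, 0.1023, 0.0093], 0.67)]
scene lid_hinge [([0.6708, 0.0589, 0.1231], 0.58)]
scene stored_jar []
27.4667
```

View pics/s3.png

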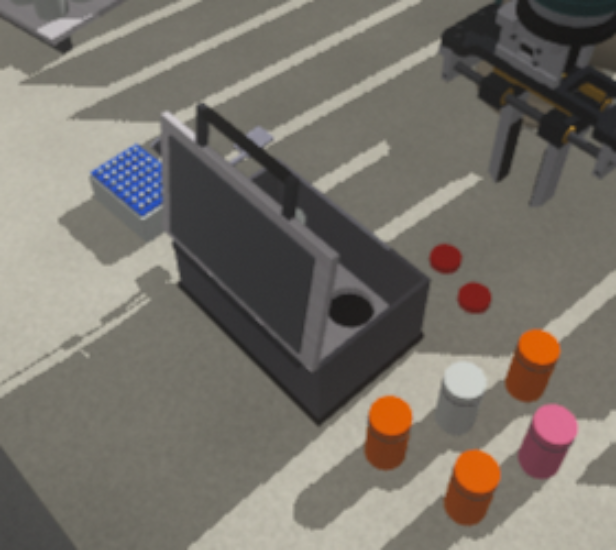

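View pics/w3.png

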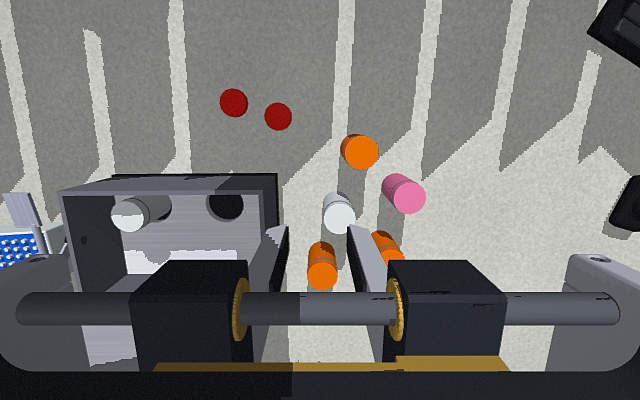

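Run:
```python
from h import *
print(pix("wrist",[[225,205]],.024),pix("wrist",[[129,213]],.091),pix("wrist",[[337,199]],.085),"pred",case(-.042,.05,.006),case(-.042,-.065,.09))
J=np.array([.5545,.287,.071]); a=down(YAW+np.pi/2)
gripper_to(.075)
r.move_l(J+[0,0,.12],rot=a,vel=.2)
F0=np.array(T.current_wrist_force())
print(r.move_l(J,vel=.1,guard=8),T.current_ee_pos())
gripper_to(0.02,f_grip=20)
print(T.current_opening(),T.current_finger_force(),np.array(T.current_wrist_force())-F0,T.current_t())
```

```text
[[0.5476 0.1096 0.024 ]] [[ 0.5391 -0.0022  0.091 ]] [[0.5258 0.2846 0.085 ]] pred [0.5439 0.1077 0.006 ] [ 0.5419 -0.0073  0.09  ]
False [0.555  0.2872 0.0717]
0.04557023597669074 20.00005946494639 [-1.2368  0.6025  1.8362] 31.1167
```

Run:
```python
from h import *
p=np.array(T.current_ee_pos()); W=np.array([.544,.1075,0])
r.move_l(p+[0,0,.15],vel=.2)
r.move_l([W[0],W[1],p[2]+.15],vel=.2)
F0=np.array(T.current_wrist_force())
vision.snapshot("top"); marks("top","jar","well")
snap("wrist","w4")
r.move_l([W[0],W[1],p[2]+.035],vel=.12)
F0=np.array(T.current_wrist_force())
g=r.move_l([W[0],W[1],p[2]+.003],vel=.03,guard=4)
print(g,T.current_ee_pos()[2]-p[2],np.array(T.current_wrist_force())-F0,T.current_opening(),T.current_t())
```

```text
top jar [([0.5263, 0.3841, 0.0029], 0.88), ([0.6222, 0.3606, -0.0037], 0.85), ([0.5444, 0.1069, 0.144], 0.81), ([0.4627, 0.3218, -0.0013], 0.75)]
top well [([0.5454, 0.1072, 0.0099], 0.72)]
True 0.005878248539473774 [-0.1142  0.6289  4.1225] 0.04552007097013846 35.2667
```

View pics/w4.png

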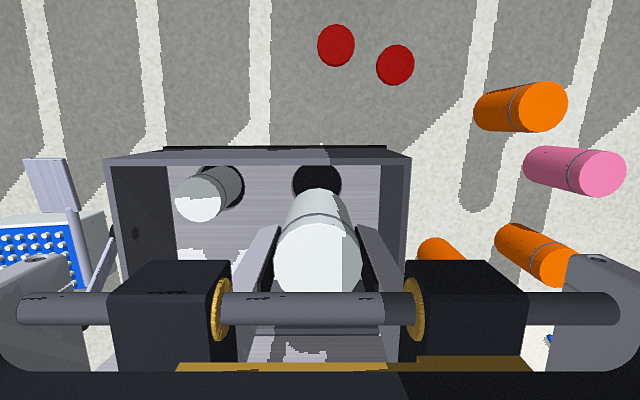

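Run:
```python
from h import *
gripper_to(.062); r.hold(.1)
p=np.array(T.current_ee_pos()); r.move_l(p+[0,0,.09],vel=.15)
r.move_l(p+[-.03,-.03,.16],vel=.25)
vision.snapshot("top"); marks("top","thumb_plate","jar","grip_bar")
gripper_to(0.0,f_grip=10)
P=np.array([.5185,-.102,.145+.025])
r.move_to(P+[0,0,.06],down(YAW)); r.hold(.1)
r.move_l(P+[0,0,.015],vel=.12)
F0=np.array(T.current_wrist_force())
print(r.move_l(P-[0,0,.012],vel=.03,guard=2.0),T.current_ee_pos()-P,T.current_wrist_force()-F0,T.current_t())
```

```text
top thumb_plate []
top jar [([0.4633, 0.3169, -0.0013], 0.98), ([0.5241, 0.3828, -0.0003], 0.84), ([0.6254, 0.3606, -0.0012], 0.71), ([0.5438, 0.1074, 0.006], 0.48)]
top grip_bar [([0.6483, 0.0607, 0.3318], 0.7)]
True [-0.0004 -0.0001 -0.0015] [-1.1549  1.212   4.2636] 40.6333
```

Run:
```python
from h import *
p=np.array(T.current_ee_pos()); F0=np.load("F0.npy")
for s in np.arange(.004,.0301,.0035):
    d=14*(s/.028)**1.3*.001 
    r.move_l(p-d*ex-s*ez,vel=.04)
    f=np.array(T.current_wrist_force())-F0; print(f"{s:.4f}",f)
    if f[2]>11: print("STOP");break
vision.snapshot("top"); marks("top","thumb_plate","grip_bar"); vision.snapshot("scene"); marks("scene","grip_bar","thumb_plate");print(T.current_t())
```

```text
0.0040 [-3.2725 -1.1505  4.5728]
0.0075 [-2.5673 -0.8631  3.4864]
0.0110 [-1.3019  0.0338  2.7365]
0.0145 [-0.9569 -0.6282  3.1692]
0.0180 [-1.1372  0.2302  2.5204]
0.0215 [-0.3851  1.2362  1.7814]
0.0250 [1.0353 0.1121 1.8954]
0.0285 [-0.1514 -0.8673  0.955 ]
top thumb_plate []
top grip_bar [([0.6328, 0.0581, 0.3286], 0.59)]
scene grip_bar [([0.6285, 0.0578, 0.3257], 0.58), ([0.5829, 0.057, 0.0005], 0.37)]
scene thumb_plate [([0.5015, -0.1, 0.1162], 0.45), ([0.6727, 0.061, 0.1198], 0.15)]
42.9417
```

Run:
```python
from h import *
th,R,dy=np.load("st.npy"); print(R,dy)
p=np.array(T.current_ee_pos()); r.move_l(p-.004*ex+[0,0,.03],vel=.1)
r.move_l([p[0]-.02,p[1],.41],vel=.25)
B=bar(1.363,R)+dy*ey
r.move_l(B+[0,0,.07],rot=down(YAW),vel=.25)
gripper_to(.045)
r.move_l(B+[0,0,.03],vel=.1); F0=np.array(T.current_wrist_force())
print(r.move_l(B,vel=.06,guard=5),T.current_ee_pos()-B)
gripper_to(0,f_grip=25); r.hold(.05)
print(T.current_opening(),T.current_wrist_force()-F0,ang(),T.current_t()); np.save("F0.npy",F0)
```

```text
0.21257193001168295 0.001128267584377086
False [ 0.     -0.     -0.0001]
0.011110800779632963 [-0.0244  0.1797  0.8369] (np.float64(1.3623909562092285), np.float64(0.21273701069790102)) 48.2417
```

Run:
```python
from h import *
F0=np.load("F0.npy"); _,R,dy=np.load("st.npy")
ths=np.r_[np.arange(1.345,1.24,-.02),np.arange(1.2,.1,-.06),np.arange(.1,-.001,-.02)]
for th in ths:
    r.move_l(bar(th,R)+dy*ey,vel=.1 if th>.1 else .05)
    fr,f=ft(th,F0); fy=(np.array(T.current_wrist_force())-F0)[1]
    print(f"{th:.2f} a={ang()[0]:.3f} R={R:.4f} fr={fr:.1f} ft={f:.1f} fy={fy:.1f}")
    dy+=np.clip(.0002*fy,-.0006,.0006)
    if abs(fr)>2: R+=np.clip(.00015*fr,-.001,.001)
    if f<-11 or abs(fr)>15: print("STOP"); break
np.save("st.npy",[th,R,dy]); print(T.current_ee_pos(),T.current_opening(),T.current_t())
```

```text
1.34 a=1.348 R=0.2126 fr=0.6 ft=-3.0 fy=0.2
1.32 a=1.323 R=0.2126 fr=1.5 ft=-1.8 fy=0.8
1.30 a=1.302 R=0.2126 fr=1.0 ft=-1.2 fy=-0.3
1.28 a=1.282 R=0.2126 fr=1.1 ft=-0.4 fy=-0.9
1.26 a=1.262 R=0.2126 fr=1.7 ft=-0.6 fy=-0.5
1.24 a=1.243 R=0.2126 fr=1.5 ft=0.0 fy=-0.6
1.20 a=1.194 R=0.2126 fr=0.8 ft=1.7 fy=-1.1
1.14 a=1.134 R=0.2126 fr=-1.5 ft=2.0 fy=0.2
1.08 a=1.076 R=0.2126 fr=-1.2 ft=2.0 fy=0.4
1.02 a=1.017 R=0.2126 fr=-3.2 ft=2.5 fy=0.6
0.96 a=0.956 R=0.2121 fr=-1.1 ft=2.5 fy=-1.0
0.90 a=0.897 R=0.2121 fr=-1.7 ft=1.8 fy=0.5
0.84 a=0.837 R=0.2121 fr=-2.8 ft=2.8 fy=-0.9
0.78 a=0.777 R=0.2117 fr=-1.0 ft=2.8 fy=-0.9
0.72 a=0.718 R=0.2117 fr=-0.5 ft=3.4 fy=-0.4
0.66 a=0.658 R=0.2117 fr=-0.1 ft=3.6 fy=-0.2
0.60 a=0.599 R=0.2117 fr=-0.7 ft=3.1 fy=1.4
0.54 a=0.539 R=0.2117 fr=-0.4 ft=4.5 fy=-0.7
0.48 a=0.479 R=0.2117 fr=-1.8 ft=3.2 fy=-0.3
0.42 a=0.420 R=0.2117 fr=-3.0 ft=4.0 fy=-0.9
0.36 a=0.359 R=0.2112 fr=-0.4 ft=4.2 fy=0.4
0.30 a=0.300 R=0.2112 fr=-1.3 ft=3.4 fy=-0.6
0.24 a=0.240 R=0.2112 fr=-1.2 ft=4.4 fy=0.0
0.18 a=0.180 R=0.2112 fr=-1.5 ft=4.5 fy=-0.3
0.12 a=0.120 R=0.2112 fr=-1.0 ft=4.6 fy=0.4
0.10 a=0.100 R=0.2112 fr=-1.4 ft=3.3 fy=0.4
0.08 a=0.079 R=0.2112 fr=-2.2 ft=4.3 fy=-0.0
0.06 a=0.058 R=0.2109 fr=-0.4 ft=4.1 fy=-1.4
0.04 a=0.038 R=0.2109 fr=-1.7 ft=3.9 fy=0.4
0.02 a=0.018 R=0.2109 fr=-1.9 ft=4.5 fy=-0.2
-0.00 a=0.003 R=0.2109 fr=1.4 ft=-4.5 fy=1.7
[0.4593 0.0592 0.1326] 0.011247728644739217 56.4417
```

Run:
```python
from h import *
p=np.array(T.current_ee_pos())
gripper_to(.034); r.move_l(p+[0,0,.06],vel=.1); r.move_l(p+[-.12,0,.22],vel=.2)
vision.snapshot("top"); im=vision.snapshot("scene"); marks("scene","grip_bar","tip_box","cap_a"); marks("top","grip_bar")
cv2.imwrite("pics/s5.png",im[:,:,::-1]); print(T.current_t(),T.current_wrist_force())
```

```text
scene grip_bar [([0.458, 0.0591, 0.1228], 0.91)]
scene tip_box [([0.6185, -0.2241, 0.0009], 0.77)]
scene cap_a [([0.4124, 0.1958, 0.0017], 0.7), ([0.3865, 0.1322, 0.0002], 0.44)]
top grip_bar []
59.2167 [-0.2817  0.7045 -0.5631]
```

View pics/s5.png

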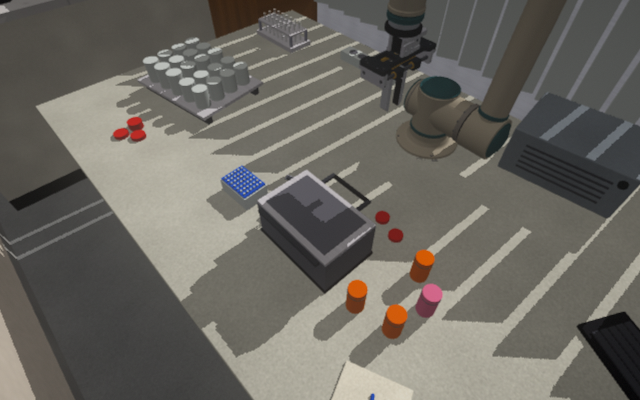

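The lid is shut at about (315,230), the white jar is gone from the bench, and the caps and tip box have not moved. I'm handing in.

```bash
python3 -c "
from plant import r
print(r.sign_off())"
```

```text
the job is handed in; nothing more can be done
None
```

The jar is standing on the floor of the empty well and the lid is fully shut, lowered by its bar; the caps and tip box have not moved, nothing touched the stored jar, and the job was handed in at about 59 s of the 72 s allowed.

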